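Pack the calibrated instruments on the slab

TASK

First clear the empty square sensor housing off the packing slab: turn it over and stand it mouth-down on the black rubber mat, wholly on the mat. Then pack the slab with one interlocking layer: set every instrument case on the bench upright and squarely on a dark grey rectangle of its own, so that the row of three is full and any cases left over are in the row of two. Leave the multimeter, sensor head and screwdriver where they are, and let go of everything at the end.

Things in the scene. Friction and masses are not known exactly. Their poses are not given: they have to be found in the camera images.
- slab: fixed plywood packing slab, 172 (its x) by 206 mm (its y), 15 mm thick; origin: centre of its underside, z up. Five dark grey rectangles 80 by 54 mm (a case's footprint) painted on top, 5 mm apart: a row of three side by side, long sides along the slab's x (-x half, nearer the robot), and a row of two end to end, long sides along the slab's y (+x half)
- a1 (a point): centre of a dark grey painted rectangle on the slab's top, in the row of three; at (-29.5, -59) mm from the slab's centre; a case set here has its long side along the slab's x
- a2 (a point): centre of a dark grey painted rectangle on the slab's top, in the row of three; at (-29.5, 0) mm; a case set here has its long side along the slab's x
- a3 (a point): centre of a dark grey painted rectangle on the slab's top, in the row of three; at (-29.5, 59) mm; a case set here has its long side along the slab's x
- b1 (a point): centre of a dark grey painted rectangle on the slab's top, in the row of two; at (42.5, -42.5) mm from the slab's centre; a case set here has its long side along the slab's y
- b2 (a point): centre of a dark grey painted rectangle on the slab's top, in the row of two; at (42.5, 42.5) mm; a case set here has its long side along the slab's y
- mat: fixed black rubber mat, 160 by 160 mm, 3 mm thick, on the bench to the robot's right (-y); origin at the centre of its underside
- housing: empty square aluminium sensor housing, an open cup: 56 by 56 mm outside, 64 mm high, walls and bottom 4 mm, about 0.2 kg; starts mouth-up on the slab. Origin: centre of the outside of its closed bottom; its z points from there to the open mouth (z up = mouth-up). Being square, it can rest on a side without rolling
- case1: plastic instrument case, 80 mm long (its x), 54 mm wide (its y), body 36 mm high, about 0.28 kg; along the middle of its lid runs a black grip bar 58 mm long (x), 16 mm thick (y), 12 mm deep, top 64 mm above the underside, on two 16 mm thick posts. Origin: centre of underside, z up. The cases are alike and interchangeable; four or all five are present (absent: None)
- case2: same as case1
- case3: same as case1
- case4: same as case1
- case5: same as case1
- multimeter: black multimeter, 75 by 140 by 32 mm, beyond the slab; bystander
- sensor_head: round aluminium sensor head, 82 mm across, 72 mm high, beyond the slab; bystander
- screwdriver: screwdriver lying at the robot's left; bystander

How it is judged:
By the outcome, as a careful person would: the job done as asked, in the order asked, and still so for the second after the job is handed in, with the robot touching nothing.
Of case1, case2, case3, case4, case5 only 4 to 5 are there at a start; the rules pass over those that are not, and their reading is None.
At some moment in a run one of case1, case2, case3, case4, case5, housing may be knocked a few centimetres aside while the robot is not near it.
It also fails if it takes over 210 s, if anything falls off the work surface, if the arm or the gripper's body presses on something with over 40 N, if the wrist force passes 120 N, or if a joint passes its speed limit or range.

ROBOT

A 6-joint arm with a two-finger parallel gripper is mounted at the origin on the work surface. World frame = base frame: x ahead of the robot, y to its left, z up, the work surface at z = 0. Lengths are in m, angles in degrees, forces in N, time in s.
With the tool pointing down it reaches from about 0.35 to 0.875 m from the base axis. Payload 4.2 kg.
Tool frame: the origin (TCP) lies on the centre line of the jaws, within the pads' length; the fingertips stand r.tip_extent ahead of it and the grasp point (between the pads) lies 11 mm behind it (r.tip_extent is the distance from the TCP to the fingertips, in m); z points along the fingers, y is the line along which they close (so a half turn about z gives the same grasp; the last joint's range is limited). The gripper opens to 87 mm and grips with 3 to 60 N. Pads are 19 mm wide; open, the fingers measure 117 mm over their backs; the gripper's body (75 mm by 190 mm) begins 51 mm behind the grasp point.
Start: joints at [87.296, 22.042, 0.453, 0, -68.411, -14.817], TCP at [0.188, 0.596, 0.231] pointing down, gripper open.
Joint ranges: [-179.83, 179.83], [-69.29, 118.12], [-61.27, 80.66], [-181.25, 117.63], [-171.15, -9.14], [-177.46, 177.46]. Speed limits (degrees/s): [159.86, 159.86, 180, 180, 180, 180].

INTERFACE

Orientations are given as a 3x3 rotation matrix whose columns are the frame's x, y, z axes.
In Python, from station import r gives the robot as it stands.
- The arm moves only by the shell command python3 -m jog 'ROWS'. ROWS is text: rows parted by semicolons, each of 5 numbers parted by spaces: the opening, from 0 (shut) to 1 (fully open), then the shift along the world's x, y, z in mm, then the turn about the world's z in degrees. In form: hand dx dy dz roll; .... A call has 1 to 5 rows; each row shifts and turns the commanded pose from where the row before left it; what a row does not reach is not made up. A row lasts 1/8 s, in which the tool goes at most 62.5 mm and 10.7 degrees, less where a joint would pass 70% of its speed; a pose out of reach is approached as far as the arm can. A call is refused whole if a number of a shift passes 62.5 or a number of a turn 10.7, either way. A call with a gripper value outside its range is refused whole. The fingers move at their own pace and stop on an object; the grip force is fixed at half the most. Time passes only in rows, so rows that do not move let the fingers close. It gives the time, the measured TCP pose, the force, the opening and the grip force at its end, in the units of the state.
- r.sense(): the state, without advancing time (a new reading comes with each control period).
- r.capture(name): name is "scene" or "top"; returns a dict with "pixels" (400x640x3 uint8, red, green, blue), "fovy" (degrees; the focal length in pixels is half the picture's height over the tangent of half this angle, whatever the lens; pixels are square), "cx", "cy" (the principal point, pixels), "origin" and "orientation" of the camera in the world. Camera axes: x right, y down, z forward; pixel columns grow to the right and rows downward; lengths in m; the calibration is good to about 2 mm. A picture is of the moment at which its call begins. There is no depth.
- r.finish_job(): hands the job in; it is judged then, once.
The state is a dict: "time_s": time; "joints": joint angles; "joint_velocities": joint speeds; "effort": joint torques, N m; "tcp_pos": TCP position; "ee_rot": TCP orientation; "wrist_force": force on the tool from outside, world axes, zero at the start; "moment": the same for the moment, N m; "gripper_width": opening from 0.0 (shut) to 1.0 (fully open); "gripper_force": force on a finger pad.
Only numpy, scipy, OpenCV 4.12 (cv2) and the standard library are available. Lean on these libraries where they do the work, as an engineer would, in place of code of your own. Each camera call takes 0.05 s, during which the arm holds its last target. There are 200 camera calls.

## Working session

There is one attempt and no reset: what is moved stays moved. The work goes in short steps, Python scripts to look and compute and a shell command to move; the robot and the scene stay as the last step left them, time stands still between calls to the robot, and variables do not carry over. Pictures are saved under pics/ and viewed, at most 14 in all, crops included, and the job is handed in when it is done.

```bash
ls; mkdir -p pics
python3 - <<'E'
from station import r
import cv2,numpy as np
for n in("scene","top"):
    c=r.capture(n); cv2.imwrite(f"pics/{n}0.png",c["pixels"][:,:,::-1])
    print({k:np.round(v,4).tolist() if k!='pixels' else 0 for k,v in c.items()})
s=r.sense();print(s["tcp_pos"],s["ee_rot"],r.tip_extent,s["gripper_width"])
E
```

```text
pics
{'pixels': 0, 'fovy': 54.9752, 'cx': 323.7663, 'cy': 199.6174, 'origin': [0.9843, 0.7674, 0.6741], 'orientation': [[-0.8597, 0.3216, -0.3969], [0.5104, 0.5065, -0.695], [-0.0225, -0.8, -0.5996]]}
{'pixels': 0, 'fovy': 49.0051, 'cx': 326.7006, 'cy': 205.9207, 'origin': [0.3345, 0.0479, 1.356], 'orientation': [[0.0017, -0.9836, 0.1804], [-0.9999, 0.0009, 0.0142], [-0.0142, -0.1804, -0.9835]]}
[0.18798484 0.59550555 0.22958287] [[ 9.53561228e-01 -3.01198847e-01 -4.88830409e-04]
 [-3.01199226e-01 -9.53559364e-01 -1.88823094e-03]
 [ 1.02604168e-04  1.94777916e-03 -9.99998098e-01]] 0.008 0.995729597393477
```

View pics/scene0.png

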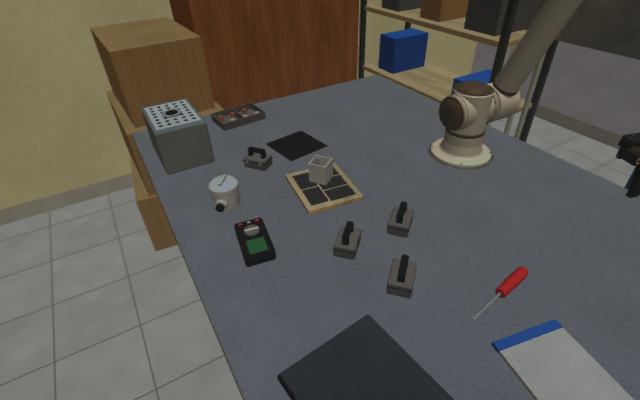

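View pics/top0.png

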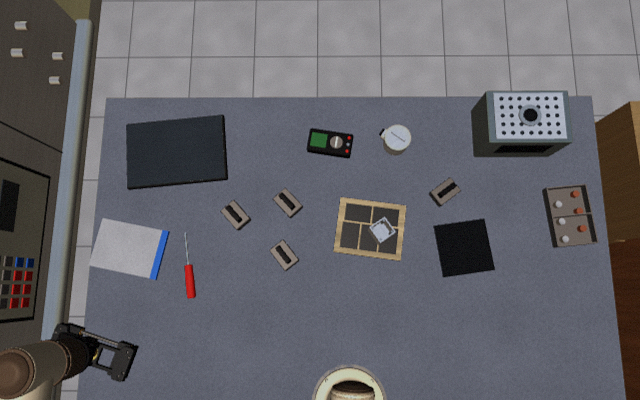

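The top and scene views show four cases, in top pixels at (236,214), (288,202), (285,255) and (445,192). The slab is at (371,229) with the tilted-yaw housing on it at (382,230), and the mat is at (464,247). I'll enlarge the relevant regions.

Run:
```python
import cv2
a=cv2.imread("pics/top0.png")[175:285,215:505]; b=cv2.imread("pics/scene0.png")[125:300,235:425]
a=cv2.resize(a,None,fx=2.75,fy=2.75,interpolation=cv2.INTER_NEAREST); b=cv2.resize(b,None,fx=3.3,fy=3.3,interpolation=cv2.INTER_NEAREST)
cv2.imwrite("pics/ca.png",a); cv2.imwrite("pics/cb.png",b)
```

```text
(no output)
```

View pics/ca.png

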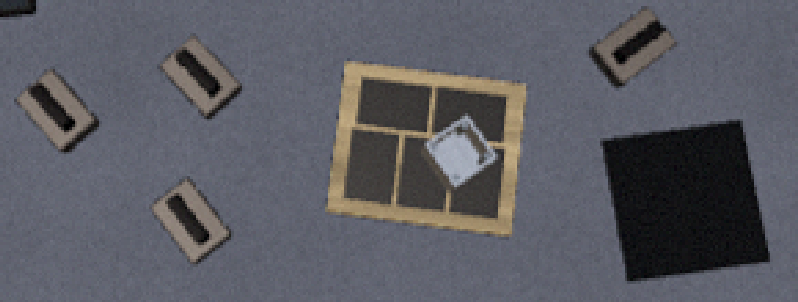

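View pics/cb.png

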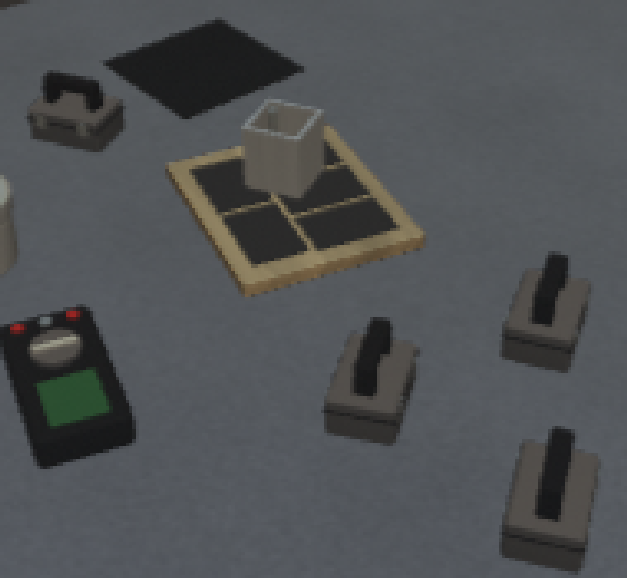

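```bash
cat > h.py <<'E'
import numpy as np,cv2
from station import r
def cam(n):
    c=r.capture(n); c["f"]=200/np.tan(np.radians(c["fovy"]/2)); return c
def ray(c,p):
    d=np.array([(p[0]-c["cx"])/c["f"],(p[1]-c["cy"])/c["f"],1.]); return np.array(c["orientation"])@d
def plane(c,p,z):
    d=ray(c,p); o=np.array(c["origin"]); return o+d*(z-o[2])/d[2]
def tri(c1,p1,c2,p2):
    o1,o2=np.array(c1["origin"]),np.array(c2["origin"]); d1,d2=ray(c1,p1),ray(c2,p2)
    t=np.linalg.lstsq(np.c_[d1,-d2],o2-o1,rcond=None)[0]; a,b=o1+t[0]*d1,o2+t[1]*d2
    return (a+b)/2,np.linalg.norm(a-b)
def proj(c,P):
    q=np.array(c["orientation"]).T@(np.array(P)-c["origin"]); return q[:2]/q[2]*c["f"]+[c["cx"],c["cy"]]
S=4
def up(c): # 4x image; pixel u_up=(u+.5)*4-.5
    return cv2.resize(c["pixels"],None,fx=S,fy=S,interpolation=cv2.INTER_CUBIC).astype(int)
def blobs(m,amin,amax,box=None):
    m=cv2.morphologyEx(m.astype(np.uint8),cv2.MORPH_OPEN,np.ones((3,3)))
    if box is not None:
        k=np.zeros_like(m); x0,y0,x1,y1=[S*v for v in box]; k[y0:y1,x0:x1]=1; m=m*k
    cs,_=cv2.findContours(m,cv2.RETR_EXTERNAL,cv2.CHAIN_APPROX_NONE)
    return [k for k in cs if amin*S*S<cv2.contourArea(k)<amax*S*S]
def dn(p): return (np.asarray(p,float)+.5)/S-.5
def rect(c,k,z):
    """contour -> world rect on plane z: centre, long side, short side, angle(deg) of long side"""
    h=cv2.convexHull(k)[:,0]; w=np.array([plane(c,p,z)[:2] for p in dn(h)])*1000
    (cx,cy),(a,b),t=cv2.minAreaRect(w.astype(np.float32))
    if a<b: a,b,t=b,a,t+90
    return np.round([cx,cy,a,b,(t+90)%180-90],1)
WORK=(180,100,510,290)
def masks(u):
    R,G,B=u[...,0],u[...,1],u[...,2]; s=u.sum(2)
    return dict(lid=(R-B>2)&(s>225)&(R-B<45), dark=(s<150), wood=(R-B>45)&(s>280), white=(s>430)&(abs(R-B)<45))
E
python3 - <<'E'
from h import *
c=cam("top"); u=up(c); m=masks(u)
for q in [(300,180),(283,208),(240,222),(290,203),(378,228),(346,235),(340,225),(460,250),(450,186)]: print(q,c["pixels"][q[1],q[0]])
for n,z,lo,hi in(("lid",.036,150,900),("dark",.003,30,5000),("wood",.015,500,9000),("white",.079,100,900)):
    for k in blobs(m[n],lo,hi,WORK): print(n,np.round(dn(k[:,0].mean(0)),1),cv2.contourArea(k)/16,rect(c,k,z))
s=cam("scene"); us=up(s)
for k in blobs(masks(us)["dark"],30,5000,(235,120,430,310)): print("sc dark",np.round(dn(k[:,0].mean(0)),1),cv2.contourArea(k)/16)
for q in [(345,232),(402,210),(345,245),(320,175)]: print(q,s["pixels"][q[1],q[0]])
E
```

```text
(300, 180) [ 91  92 105]
(283, 208) [136 127 115]
(240, 222) [111 100  95]
(290, 203) [30 27 29]
(378, 228) [167 173 187]
(346, 235) [67 67 63]
(340, 225) [169 148 113]
(460, 250) [15 16 18]
(450, 186) [24 23 22]
lid [283.4 254.6] 436.625 [428.  196.9  78.8  52.8  38.6]
lid [234.6 214.5] 286.75 [551.2 349.2  78.1  52.2  41.9]
lid [287.  201.7] 410.46875 [590.  189.   78.2  52.9  43.4]
lid [445. 191.] 276.125 [ 623.7 -297.    78.    52.8  -53.5]
dark [282.9 254.2] 92.375 [431.4 202.   61.5  16.7  38.4]
dark [463.5 247.6] 2656.6875 [ 453.6 -352.1  160.1  159.2  -81.8]
dark [244.  223.9] 30.09375 [525.3 325.7  52.9   8.4 -45.7]
dark [233.4 213.3] 95.5625 [559.1 360.   66.2  17.   41.7]
dark [286.6 200.8] 93.90625 [599.4 193.9  63.9  17.   43.8]
dark [434.4 199.2] 37.4375 [ 603.7 -269.6   54.     9.2   37.2]
dark [446.6 189.6] 100.5625 [ 634.3 -309.5   68.2   17.3  -53.6]
dark [329.7 142.9] 1038.8125 [789.1  58.7 142.9  82.1  80.6]
dark [202.3 149.8] 2975.0 [770.3 469.9 220.2 153.5   5.7]
dark [486.4 134.2] 1078.75 [ 839.  -458.3  191.6  116.8   -0. ]
wood [369.8 228.6] 3586.4375 [511.4 -65.  205.  171.1  82.4]
white [378.7 228.8] 217.4375 [495.7 -89.7  57.5  43.7  31.8]
white [396.2 136.8] 526.40625 [ 782.6 -147.4   81.1   80.    33.6]
white [502.1 118.4] 543.3125 [ 838.8 -469.3  124.9   48.1   -1.6]
sc dark [398.4 290.8] 177.1875
sc dark [402.5 268.3] 195.0625
sc dark [344.5 252.7] 154.5
sc dark [397.4 230.6] 149.375
sc dark [347.  232.9] 164.375
sc dark [253.6 240. ] 1304.34375
sc dark [400.9 212.3] 138.9375
sc dark [314.7 195.5] 247.53125
sc dark [339.4 192.3] 238.03125
sc dark [332.7 182.9] 149.5625
sc dark [304.4 180.8] 176.78125
sc dark [258.7 164.2] 145.25
sc dark [256.6 151.8] 117.625
sc dark [296.2 145. ] 928.125
sc dark [244.7 121.7] 71.875
(345, 232) [28 28 29]
(402, 210) [29 30 30]
(345, 245) [79 76 72]
(320, 175) [93 89 81]
```

```bash
cat >> h.py <<'E'
def housing(c,z,box=(335,190,410,270)):
    u=up(c); s=u.sum(2); m=(s>260)&(u[...,0]-u[...,2]<8)&(u[...,0]>u[...,2]-40)
    m&=~((u[...,2]-u[...,0]>8)&(s<330))
    return [(np.round(dn(k[:,0].mean(0)),1),cv2.contourArea(k)/16,rect(c,k,z)) for k in blobs(m,60,2000,box)]
def cases(c,z=.036,box=WORK):
    return [rect(c,k,z) for k in blobs(masks(up(c))["lid"],220,900,box)]
def bars(c,z=.064,box=WORK):
    return [(dn(cv2.minAreaRect(k)[0]),rect(c,k,z)) for k in blobs(masks(up(c))["dark"],60,250,box)]
E
python3 - <<'E'
from h import *
t,s=cam("top"),cam("scene")
print(housing(t,.079))
for p,q in zip([(233.4,213.3),(286.6,200.8),(282.9,254.2),(446.6,189.6)],[(402.5,268.3),(347,232.9),(400.9,212.3),(256.6,151.8)]): print("bar tri",np.round(tri(t,p,s,q),3) if 0 else [np.round(x,4) for x in tri(t,p,s,q)])
for b in bars(t): print("bar",b[1])
# slab corners
def corners(c,box):
    k=max(blobs(masks(up(c))["wood"],300,9000,box),key=cv2.contourArea); h=cv2.convexHull(k)
    e=1
    while len(h)>4: h=cv2.approxPolyDP(cv2.convexHull(k),e,True); e+=.5
    return dn(h[:,0])
ct=corners(t,WORK); print(ct); 
try: print(corners(s,(270,150,380,220)))
except Exception as e: print(e)
for p in ct: print(np.round(plane(t,p,.015)*1000,1), np.round(proj(s,plane(t,p,.015)),1))
E
```

```text
[(array([382. , 229.1]), 385.9375, array([499.2, -95.3,  60. ,  59.8, -55.6]))]
bar tri [array([0.5522, 0.3491, 0.0485]), np.float64(0.0012)]
bar tri [array([0.5907, 0.1885, 0.0482]), np.float64(0.0012)]
bar tri [array([0.429 , 0.1963, 0.0483]), np.float64(0.0017)]
bar tri [array([ 0.624 , -0.2969,  0.0508]), np.float64(0.0004)]
bar [427.  194.9  59.   15.9  38.4]
bar [549.  345.9  63.   16.1  41.7]
bar [587.4 187.3  60.9  16.2  43.8]
bar [ 620.8 -293.6   64.7   16.4  -53.1]
[[340.625 197.375]
 [405.125 206.125]
 [399.625 259.625]
 [333.625 250.625]]
max() iterable argument is empty
[607.4  24.   15. ] [309.1 210.3]
[ 579.5 -175.7   15. ] [286.2 174.1]
[ 414.6 -154.    15. ] [334.2 162.3]
[441.7  46.   15. ] [362.9 195.3]
```

```bash
python3 -m jog '1 24 -53 0 -3; 1 24 -53 0 -3; 1 24 -53 0 -3; 1 24 -53 0 -3; 1 24 -53 0 -3' && python3 -m jog '1 24 -53 0 -3; 1 24 -53 0 -3; 1 24 -53 0 -3; 1 24 -53 0 -3; 1 24 -53 0 -3' && python3 -m jog '1 24 -53 0 -3; 1 24 -53 0 -3; 1 24 -54 0 -2; 1 0 0 0 0; 1 0 0 0 0'
python3 - <<'E'
from h import *
s=r.sense(); print(s["tcp_pos"],s["ee_rot"],s["joints"]);
E
```

```text
time_s: 0.92
tcp_pos: [0.3086, 0.3292, 0.2308]
ee_rot: [[0.843, -0.539, 0.0], [-0.539, -0.843, 0.001], [0.0, -0.001, -1.0]]
wrist_force: [2.2, 0.2, 0.7]
gripper_width: 0.997
gripper_force: 0.0
time_s: 1.55
tcp_pos: [0.4287, 0.0643, 0.231]
ee_rot: [[0.674, -0.738, 0.001], [-0.738, -0.674, 0.001], [0.0, -0.001, -1.0]]
wrist_force: [0.8, 0.5, -1.2]
gripper_width: 1.004
gripper_force: 0.0
time_s: 2.17
tcp_pos: [0.4998, -0.0941, 0.2303]
ee_rot: [[0.565, -0.825, -0.001], [-0.825, -0.565, 0.0], [-0.001, 0.0, -1.0]]
wrist_force: [-1.0, 0.8, 0.0]
gripper_width: 1.0
gripper_force: 0.0
[ 0.4997516  -0.09411413  0.23027057] [[ 5.65421391e-01 -8.24801885e-01 -7.08314585e-04]
 [-8.24801960e-01 -5.65421665e-01  2.58925666e-04]
 [-6.14058790e-04  4.37817148e-04 -9.99999716e-01]] [ 7.63708866e+00  1.07016985e+01 -1.55981364e+01 -2.24103320e-02
 -6.37384187e+01  2.68044076e+01]
```

```bash
python3 -m jog '1 0 0 -45 0; 1 0 0 -45 0; 1 0 0 -45 0; 1 0 0 -37 0; 1 0 0 0 0' && python3 -m jog '0 0 0 0 0; 0 0 0 0 0; 0 0 0 0 0; 0 0 0 0 0; 0 0 0 0 0' && python3 -m jog '0 0 0 30 0; 0 0 0 45 0; 0 0 0 45 0; 0 0 0 0 0'
python3 - <<'E'
from h import *
c=cam("scene"); cv2.imwrite("pics/s1.png",cv2.resize(c["pixels"][80:280,200:450,::-1],None,fx=3,fy=3))
E
```

```text
time_s: 2.8
tcp_pos: [0.4978, -0.0928, 0.0567]
ee_rot: [[0.568, -0.823, -0.006], [-0.823, -0.568, -0.001], [-0.003, 0.006, -1.0]]
wrist_force: [0.3, 0.5, 1.3]
gripper_width: 0.999
gripper_force: 0.0
time_s: 3.42
tcp_pos: [0.4996, -0.0943, 0.0592]
ee_rot: [[0.566, -0.824, -0.001], [-0.824, -0.566, -0.0], [-0.0, 0.001, -1.0]]
wrist_force: [-2.8, -0.2, 6.3]
gripper_width: 0.642
gripper_force: 30.0
time_s: 3.92
tcp_pos: [0.5027, -0.0939, 0.1822]
ee_rot: [[0.566, -0.824, 0.009], [-0.824, -0.566, 0.001], [0.005, -0.008, -1.0]]
wrist_force: [-0.8, 0.0, -1.9]
gripper_width: 0.642
gripper_force: 30.0
```

View pics/s1.png

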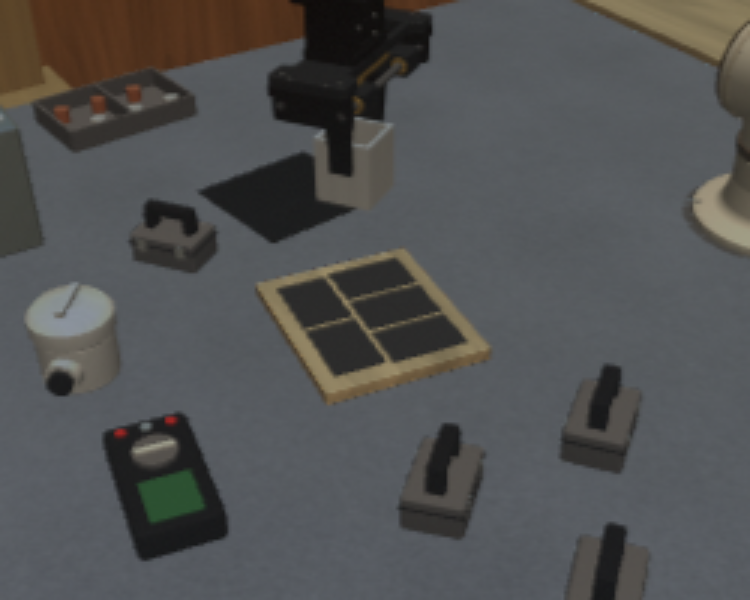

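The picture shows the housing held upright and level, with the slab's five rectangles all clear. I'll carry it to the mat next.

```bash
python3 -m jog '0 -9 -42 0 -7; 0 -9 -42 0 -7; 0 -9 -42 0 -7; 0 -9 -42 0 -7; 0 -10 -42 0 -6.4' && python3 -m jog '0 0 0 -40 0; 0 0 0 -40 0; 0 0 0 -36 0; 0 0 0 -12 0; 0 0 0 0 0' && python3 -m jog '0 0 0 -2 0; 0 0 0 -2 0; 0 0 0 0 0'
```

```text
time_s: 4.6
tcp_pos: [0.4527, -0.3047, 0.1761]
ee_rot: [[-0.003, -1.0, -0.004], [-1.0, 0.003, 0.002], [-0.002, 0.004, -1.0]]
wrist_force: [0.6, 0.9, -1.6]
gripper_width: 0.638
gripper_force: 30.0
time_s: 5.22
tcp_pos: [0.4536, -0.3038, 0.0495]
ee_rot: [[0.001, -1.0, -0.002], [-1.0, -0.001, 0.001], [-0.001, 0.002, -1.0]]
wrist_force: [0.4, -0.6, -1.6]
gripper_width: 0.643
gripper_force: 29.9
time_s: 5.6
tcp_pos: [0.4546, -0.3042, 0.0471]
ee_rot: [[0.002, -1.0, 0.001], [-1.0, -0.002, -0.001], [0.001, -0.001, -1.0]]
wrist_force: [0.1, -0.6, -1.1]
gripper_width: 0.642
gripper_force: 29.9
```

```bash
python3 -m jog '0 0 0 -1.5 0; 0 0 0 0 0' && python3 -m jog '0 0 0 -1.5 0; 0 0 0 0 0'
```

```text
time_s: 5.85
tcp_pos: [0.4547, -0.3043, 0.047]
ee_rot: [[0.002, -1.0, 0.001], [-1.0, -0.002, -0.001], [0.001, -0.001, -1.0]]
wrist_force: [-1.5, 1.8, 8.9]
gripper_width: 0.642
gripper_force: 29.9
time_s: 6.1
tcp_pos: [0.455, -0.3044, 0.0467]
ee_rot: [[0.003, -1.0, 0.002], [-1.0, -0.003, -0.002], [0.002, -0.002, -1.0]]
wrist_force: [-2.0, 4.3, 16.7]
gripper_width: 0.642
gripper_force: 30.0
```

```bash
python3 -m jog '0 0 -5 2 0; 0 0 -5 2 0; 0 0 0 0 0' && python3 -m jog '0 0 -5 1 0; 0 0 -5 1 0; 0 0 0 0 0'
python3 - <<'E'
from h import *
c=cam("scene"); cv2.imwrite("pics/s2.png",cv2.resize(c["pixels"][90:170,240:360,::-1],None,fx=5,fy=5))
E
```

```text
time_s: 6.48
tcp_pos: [0.4539, -0.3144, 0.0472]
ee_rot: [[0.001, -1.0, -0.0], [-1.0, -0.001, 0.0], [-0.0, 0.0, -1.0]]
wrist_force: [-0.0, 0.0, -2.7]
gripper_width: 0.643
gripper_force: 30.0
time_s: 6.85
tcp_pos: [0.4542, -0.3245, 0.0495]
ee_rot: [[0.001, -1.0, 0.0], [-1.0, -0.001, -0.0], [0.0, -0.0, -1.0]]
wrist_force: [-0.4, 0.5, -1.9]
gripper_width: 0.64
gripper_force: 30.0
```

View pics/s2.png

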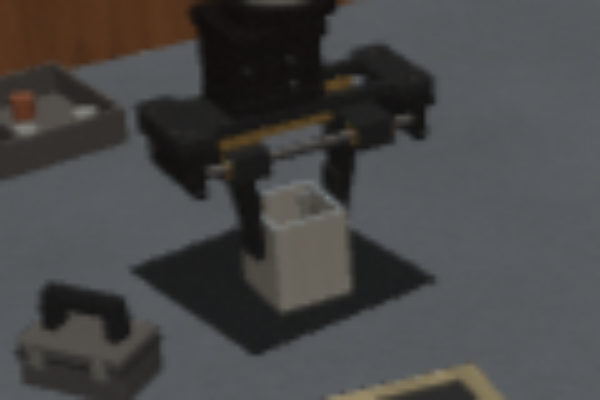

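The picture shows the housing slid along the mat and stayed upright in the grip. I'll use the slab's side edge as a positive stop to pivot the housing instead.

```bash
python3 -m jog '0 0 0 30 0; 0 0 0 30 0; 0 13 42 0 -2.6; 0 13 42 0 -2.5; 0 13 42 0 -2.5' && python3 -m jog '0 0 0 -30 0; 0 0 0 -30 0; 0 0 0 -4 0; 0 0 0 0 0'
```

```text
time_s: 7.52
tcp_pos: [0.4932, -0.1967, 0.1097]
ee_rot: [[-0.133, -0.991, 0.0], [-0.991, 0.133, 0.0], [-0.0, -0.0, -1.0]]
wrist_force: [1.6, -0.4, -1.6]
gripper_width: 0.638
gripper_force: 30.0
time_s: 8.02
tcp_pos: [0.4936, -0.1982, 0.046]
ee_rot: [[-0.131, -0.991, 0.001], [-0.991, 0.131, -0.0], [0.0, -0.001, -1.0]]
wrist_force: [-0.4, 0.1, -0.9]
gripper_width: 0.642
gripper_force: 30.0
```

```bash
python3 -m jog '0 0.4 3 0 0; 0 0.4 3 0 0; 0 0 0 0 0'
```

```text
time_s: 8.4
tcp_pos: [0.4948, -0.1939, 0.0475]
ee_rot: [[-0.13, -0.992, 0.002], [-0.992, 0.13, -0.003], [0.003, -0.003, -1.0]]
wrist_force: [-0.4, -8.3, 0.5]
gripper_width: 0.637
gripper_force: 30.0
```

```bash
python3 -m jog '0 1 7 4 0; 0 1 8 3 0; 0 1 8 1.5 0; 0 0 0 0 0'
python3 - <<'E'
from h import *
c=cam("scene"); cv2.imwrite("pics/s3.png",cv2.resize(c["pixels"][90:200,240:390,::-1],None,fx=4,fy=4))
E
```

```text
time_s: 8.9
tcp_pos: [0.4975, -0.17, 0.0556]
ee_rot: [[-0.13, -0.992, 0.002], [-0.992, 0.13, -0.002], [0.002, -0.002, -1.0]]
wrist_force: [-0.5, -5.2, -1.0]
gripper_width: 0.644
gripper_force: 30.0
```

View pics/s3.png

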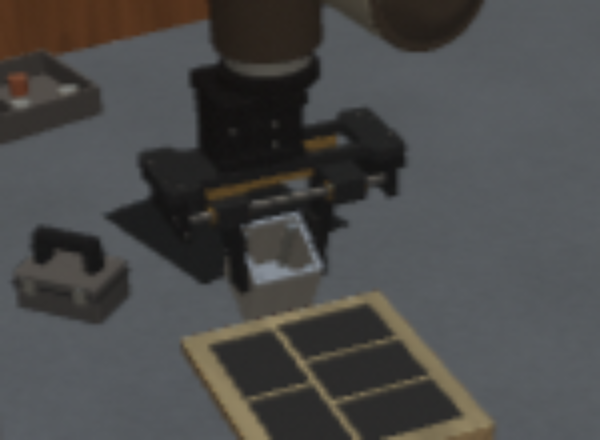

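The housing now leans over the slab edge, pivoting in the grip at about 30°. I'll continue the arc.

```bash
python3 -m jog '0 1 8.5 0 0; 0 1 8 -1.5 0; 0 1 8 -3 0; 0 1 7 -4 0; 0 1 6.5 -5.5 0' && python3 -m jog '0 0.7 5.5 -6.5 0; 0 0 0 0 0'
python3 - <<'E'
from h import *
c=cam("scene"); cv2.imwrite("pics/s4.png",cv2.resize(c["pixels"][90:200,240:390,::-1],None,fx=4,fy=4))
E
```

```text
time_s: 9.57
tcp_pos: [0.5026, -0.1324, 0.0426]
ee_rot: [[-0.13, -0.992, 0.002], [-0.992, 0.13, -0.002], [0.002, -0.002, -1.0]]
wrist_force: [-3.4, -4.7, 8.5]
gripper_width: 0.642
gripper_force: 30.0
time_s: 9.82
tcp_pos: [0.5035, -0.1259, 0.0359]
ee_rot: [[-0.129, -0.992, 0.002], [-0.992, 0.129, -0.001], [0.001, -0.002, -1.0]]
wrist_force: [-2.6, -0.2, 6.8]
gripper_width: 0.643
gripper_force: 30.0
```

View pics/s4.png

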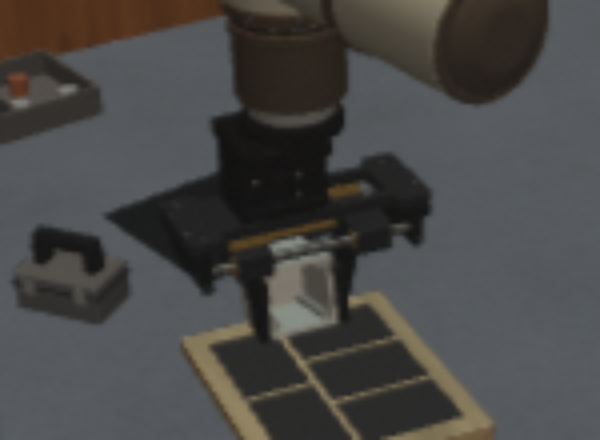

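```bash
python3 -m jog '0 0.3 2 -3 0; 0 0 1 -3 0; 0 0 0 -1 0; 0 0 0 0 0'
```

```text
time_s: 10.38
tcp_pos: [0.5044, -0.1222, 0.03]
ee_rot: [[-0.13, -0.992, 0.004], [-0.992, 0.13, -0.0], [-0.0, -0.004, -1.0]]
wrist_force: [-3.0, 4.4, 13.2]
gripper_width: 0.64
gripper_force: 30.0
```

```bash
python3 -m jog '0 0.7 5 1 0; 0 0.7 5 1 0; 0 0 0 0 0' && python3 -m jog '1 0 0 0 0; 1 0 0 0 0; 1 0 0 0 0; 1 0 0 12 0; 1 0 0 0 0' && python3 -m jog '1 -2.8 -21 0 0; 1 -2.8 -21 0 0; 1 0 0 0 0'
python3 - <<'E'
from h import *
for n,b in(("scene",(240,90,390,200)),):
    c=cam(n); cv2.imwrite("pics/s5.png",cv2.resize(c["pixels"][b[1]:b[3],b[0]:b[2],::-1],None,fx=4,fy=4))
E
```

```text
time_s: 10.75
tcp_pos: [0.5059, -0.113, 0.0312]
ee_rot: [[-0.129, -0.992, 0.004], [-0.992, 0.129, -0.001], [0.001, -0.004, -1.0]]
wrist_force: [-2.1, -2.4, 7.4]
gripper_width: 0.644
gripper_force: 30.0
time_s: 11.38
tcp_pos: [0.5054, -0.1124, 0.0417]
ee_rot: [[-0.131, -0.991, 0.003], [-0.991, 0.131, 0.0], [-0.0, -0.003, -1.0]]
wrist_force: [-0.8, -0.3, 0.8]
gripper_width: 0.986
gripper_force: 0.0
time_s: 11.75
tcp_pos: [0.4985, -0.1553, 0.0406]
ee_rot: [[-0.133, -0.991, 0.0], [-0.991, 0.133, 0.0], [-0.0, -0.0, -1.0]]
wrist_force: [0.0, 0.6, -0.4]
gripper_width: 0.998
gripper_force: 0.0
```

View pics/s5.png

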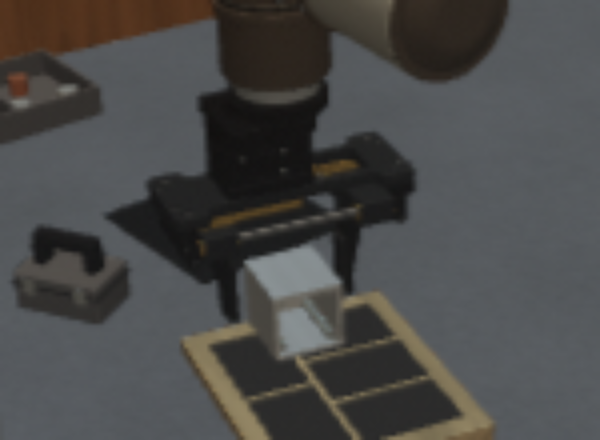

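The housing lies flat on its side with its mouth toward +y, and the fingers straddle its closed end. I'll grasp it there and repeat the tip against the slab edge.

```bash
python3 -m jog '1 0 0 4 0; 0 0 0 0 0; 0 0 0 0 0; 0 0 0 0 0; 0 0 0 0 0' && python3 -m jog '0 0 0 20 0; 0 -4.5 -34 0 0; 0 -4.5 -34 0 0; 0 0 0 -17 0; 0 0 0 -17 0' && python3 -m jog '0 0 0 0 0; 0 0.4 3 0 0; 0 0.4 3 0 0; 0 0 0 0 0'
```

```text
time_s: 12.42
tcp_pos: [0.499, -0.1544, 0.0446]
ee_rot: [[-0.131, -0.991, 0.0], [-0.991, 0.131, -0.0], [-0.0, -0.0, -1.0]]
wrist_force: [0.6, -0.3, -0.1]
gripper_width: 0.639
gripper_force: 30.0
time_s: 13.05
tcp_pos: [0.489, -0.223, 0.0297]
ee_rot: [[-0.132, -0.991, -0.001], [-0.991, 0.132, 0.0], [-0.0, 0.001, -1.0]]
wrist_force: [0.2, 0.3, -1.6]
gripper_width: 0.638
gripper_force: 30.0
time_s: 13.55
tcp_pos: [0.4903, -0.2179, 0.0312]
ee_rot: [[-0.129, -0.992, -0.0], [-0.992, 0.129, -0.002], [0.002, 0.0, -1.0]]
wrist_force: [-1.7, -9.7, -1.5]
gripper_width: 0.643
gripper_force: 30.0
```

```bash
python3 -m jog '0 0.8 6 8 0; 0 0.9 7 7.5 0; 0 1 8 6 0; 0 0 0 0 0'
python3 - <<'E'
from h import *
c=cam("scene"); cv2.imwrite("pics/s6.png",cv2.resize(c["pixels"][90:200,240:390,::-1],None,fx=4,fy=4))
E
```

```text
time_s: 14.05
tcp_pos: [0.4933, -0.1961, 0.0536]
ee_rot: [[-0.129, -0.992, 0.001], [-0.992, 0.129, -0.002], [0.002, -0.001, -1.0]]
wrist_force: [-1.9, -4.7, 4.2]
gripper_width: 0.644
gripper_force: 30.0
```

View pics/s6.png

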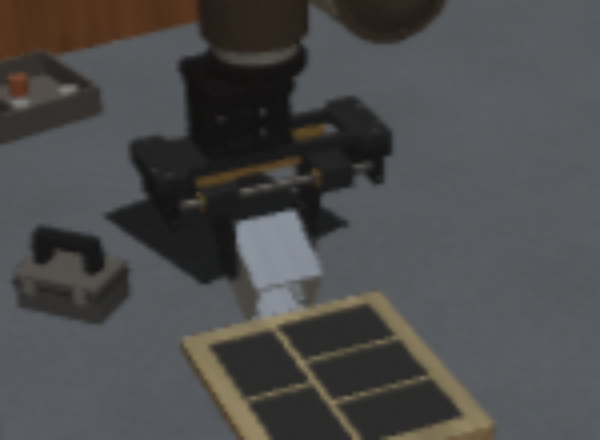

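The mouth end is dipping on the slab edge and the housing has turned about 30°. I'll continue to mouth-down.

```bash
python3 -m jog '0 1.2 9 4.8 0; 0 1.3 9.5 3 0; 0 1.3 10 1.5 0; 0 1.3 10 -0.5 0; 0 1.3 10 -2 0' && python3 -m jog '0 1.2 9 -4 0; 0 0 1 -3 0; 0 0 1 -3 0; 0 0 0 0 0'
python3 - <<'E'
from h import *
c=cam("scene"); cv2.imwrite("pics/s7.png",cv2.resize(c["pixels"][90:200,240:390,::-1],None,fx=4,fy=4))
E
```

```text
time_s: 14.72
tcp_pos: [0.4996, -0.148, 0.0596]
ee_rot: [[-0.13, -0.991, 0.0], [-0.991, 0.13, -0.002], [0.002, -0.0, -1.0]]
wrist_force: [-0.0, -9.9, -1.8]
gripper_width: 0.642
gripper_force: 30.0
time_s: 15.22
tcp_pos: [0.5017, -0.1349, 0.0514]
ee_rot: [[-0.13, -0.992, 0.002], [-0.992, 0.13, 0.0], [-0.001, -0.002, -1.0]]
wrist_force: [-4.4, 6.2, 15.2]
gripper_width: 0.641
gripper_force: 30.0
```

View pics/s7.png

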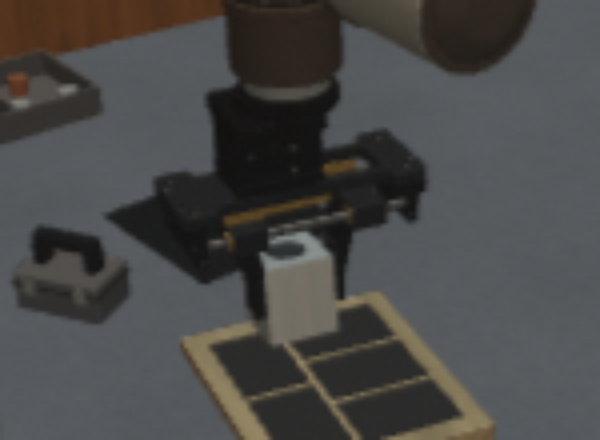

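The housing is mouth-down, closed bottom up, nearly square on the slab edge. I'll carry it to the mat, press it level and release.

```bash
python3 -m jog '0 0 0 35 0; 0 0 -10 35 0; 0 -9 -40 0 0; 0 -9 -40 0 0; 0 -10 -42 0 0' && python3 -m jog '0 -10 -42 0 0; 0 -10 -43 0 0; 0 0 0 -35 0; 0 0 0 -35 0; 0 0 0 0 0' && python3 -m jog '0 0 0 -4 0; 0 0 0 -4 0; 0 0 0 -3 0; 0 0 0 0 0'
```

```text
time_s: 15.9
tcp_pos: [0.4726, -0.2683, 0.1189]
ee_rot: [[-0.13, -0.991, 0.001], [-0.991, 0.13, 0.001], [-0.001, -0.001, -1.0]]
wrist_force: [-0.4, 0.7, -2.6]
gripper_width: 0.638
gripper_force: 30.0
time_s: 16.52
tcp_pos: [0.4505, -0.3516, 0.046]
ee_rot: [[-0.132, -0.991, -0.006], [-0.991, 0.132, 0.004], [-0.003, 0.007, -1.0]]
wrist_force: [0.1, 0.4, -1.1]
gripper_width: 0.641
gripper_force: 30.0
time_s: 17.02
tcp_pos: [0.4538, -0.353, 0.0403]
ee_rot: [[-0.13, -0.992, 0.002], [-0.992, 0.13, -0.001], [0.001, -0.002, -1.0]]
wrist_force: [-1.4, 2.4, 8.0]
gripper_width: 0.639
gripper_force: 30.0
```

```bash
python3 -m jog '1 0 0 0 0; 1 0 0 0 0; 1 0 0 0 0; 1 0 0 50 0; 1 0 0 50 0' && python3 -m jog '1 -30 -30 50 0; 1 -30 -30 0 0; 1 -30 -30 0 0; 1 0 0 0 0'
cat >> h.py <<'E'
def rects(c,z=.015,box=(325,185,412,268)):
    u=up(c); s=u.sum(2); m=(s<260)
    return [rect(c,k,z) for k in blobs(m,100,600,box)]
E
python3 - <<'E'
from h import *
t=cam("top"); s=cam("scene")
print("cases");[print(x) for x in cases(t)]
print("bars");[print(x[1]) for x in bars(t)]
print("rects");[print(x) for x in rects(t)]
print([rect(t,k,.015) for k in blobs(masks(up(t))["wood"],1000,9000,WORK)])
print(housing(t,.067,(425,205,510,290)))
b=s["pixels"][105:225,230:380,::-1]; a=t["pixels"][170:290,400:520,::-1]
cv2.imwrite("pics/s8.png",np.hstack([cv2.resize(b,(500,400)),cv2.resize(a,(300,300))[:300].copy() if 0 else cv2.resize(a,(300,400))]))
E
```

```text
time_s: 17.65
tcp_pos: [0.4524, -0.353, 0.1383]
ee_rot: [[-0.131, -0.991, -0.002], [-0.991, 0.131, 0.001], [-0.0, 0.002, -1.0]]
wrist_force: [0.3, 0.2, 0.3]
gripper_width: 0.992
gripper_force: 0.0
time_s: 18.15
tcp_pos: [0.3623, -0.443, 0.1854]
ee_rot: [[-0.135, -0.991, -0.0], [-0.991, 0.135, 0.0], [-0.0, 0.0, -1.0]]
wrist_force: [-0.6, 0.2, -0.1]
gripper_width: 1.004
gripper_force: 0.0
cases
[427.9 196.9  78.7  52.7  38.6]
[551.  349.3  78.   52.4  42.1]
[580.3 234.4  78.2  52.4  41.8]
[ 623.6 -297.2   77.6   52.7  -53.3]
bars
[427.1 194.9  59.1  15.7  38.4]
[ 452.9 -363.2   27.4   26.2   61. ]
[549.  345.9  63.2  16.1  41.7]
[578.1 232.1  61.7  16.   40.7]
[ 620.7 -293.4   65.2   16.3  -53.3]
rects
[ 474.1 -119.7   78.6   53.6   -7.3]
[481.9 -61.3  78.8  53.5  -7.1]
[489.8  -2.8  78.7  53.7  -8.2]
[ 548.6 -113.1   79.6   53.1   82.6]
[559.2 -28.8  79.2  52.4  82.8]
[array([511.3, -65.1, 205.1, 171. ,  82.5])]
[(array([472.1, 245. ]), 354.34375, array([ 452.1, -360.8,   59. ,   57.7,   -7.6]))]
```

View pics/s8.png

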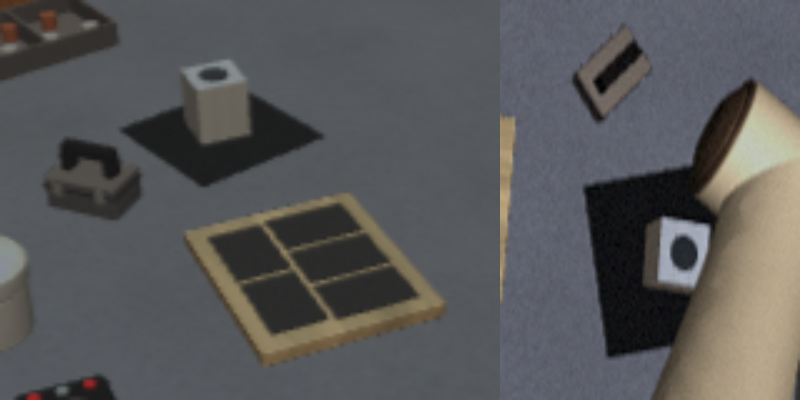

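The housing stands mouth-down well inside the mat at about (453,-360) mm. One case was knocked, from (590,189) to (580,234), and I have re-measured it. Next is the right-hand case, which goes to b1.

```bash
python3 -m jog '0.5 52 29 0 9; 0.5 52 29 0 9; 0.5 52 29 0 9; 0.5 52 29 0 9; 0.5 53 30 0 8.4' && python3 -m jog '0.5 0 0 0 0; 0.5 0 0 -40 0; 0.5 0 0 0 0'
```

```text
time_s: 18.88
tcp_pos: [0.6275, -0.2931, 0.1853]
ee_rot: [[0.606, -0.796, -0.0], [-0.796, -0.606, -0.0], [0.0, 0.0, -1.0]]
wrist_force: [0.4, -1.4, 0.1]
gripper_width: 0.542
gripper_force: 0.0
time_s: 19.25
tcp_pos: [0.6228, -0.2941, 0.1417]
ee_rot: [[0.6, -0.8, -0.008], [-0.8, -0.6, 0.003], [-0.007, 0.005, -1.0]]
wrist_force: [0.5, -0.1, -0.7]
gripper_width: 0.502
gripper_force: 0.0
```

```bash
python3 -m jog '0.5 0 -3 -40 0; 0.5 0 0 -40 0; 0.5 0 0 -15 0; 0.5 0 0 0 0; 0.5 0 0 0 0' && python3 -m jog '0 0 0 0 0; 0 0 0 0 0; 0 0 0 0 0; 0 0 0 0 0'
```

```text
time_s: 19.88
tcp_pos: [0.6267, -0.2992, 0.0529]
ee_rot: [[0.6, -0.8, 0.004], [-0.8, -0.601, -0.002], [0.003, -0.002, -1.0]]
wrist_force: [1.0, -0.5, -0.4]
gripper_width: 0.499
gripper_force: 0.0
time_s: 20.38
tcp_pos: [0.6249, -0.2988, 0.0507]
ee_rot: [[0.6, -0.8, -0.001], [-0.8, -0.6, -0.0], [-0.0, 0.001, -1.0]]
wrist_force: [-1.0, -1.2, 1.3]
gripper_width: 0.182
gripper_force: 29.8
```

```bash
python3 -m jog '0 0 0 50 0; 0 0 0 50 0; 0 -15 37 0 -9; 0 -15 37 0 -9; 0 -15 37 0 -9' && python3 -m jog '0 -15 37 0 -9; 0 -16 36 0 -8.4; 0 0 0 -25 0; 0 0 0 -25 0; 0 0 0 0 0' && python3 -m jog '0 0 0 0 0; 0 0 0 0 0'
```

```text
time_s: 21.0
tcp_pos: [0.5791, -0.1863, 0.1497]
ee_rot: [[0.166, -0.986, -0.001], [-0.986, -0.166, 0.001], [-0.001, 0.001, -1.0]]
wrist_force: [1.0, 0.2, -2.1]
gripper_width: 0.178
gripper_force: 29.8
time_s: 21.62
tcp_pos: [0.5471, -0.1144, 0.0982]
ee_rot: [[-0.131, -0.991, -0.006], [-0.991, 0.131, 0.0], [0.001, 0.006, -1.0]]
wrist_force: [-0.5, 0.2, -2.3]
gripper_width: 0.182
gripper_force: 29.8
time_s: 21.88
tcp_pos: [0.55, -0.1147, 0.1016]
ee_rot: [[-0.131, -0.991, 0.002], [-0.991, 0.131, 0.0], [-0.0, -0.002, -1.0]]
wrist_force: [0.4, -0.4, -2.6]
gripper_width: 0.178
gripper_force: 29.8
```

```bash
python3 -m jog '0 -0.7 0 -20 0; 0 0 0 -12 0; 0 0 0 0 0; 0 0 0 -2 0; 0 0 0 0 0' && python3 -m jog '0 0 0 -1.5 0; 0 0 0 0 0'
```

```text
time_s: 22.5
tcp_pos: [0.5489, -0.1146, 0.067]
ee_rot: [[-0.131, -0.991, 0.001], [-0.991, 0.131, 0.0], [-0.0, -0.001, -1.0]]
wrist_force: [-0.5, 1.1, -3.1]
gripper_width: 0.177
gripper_force: 29.8
time_s: 22.75
tcp_pos: [0.5489, -0.1146, 0.0656]
ee_rot: [[-0.131, -0.991, 0.001], [-0.991, 0.131, -0.0], [0.0, -0.001, -1.0]]
wrist_force: [-0.7, -0.1, 0.9]
gripper_width: 0.18
gripper_force: 29.8
```

```bash
python3 -m jog '0 0 0 -1 0; 0.45 0 0 0 0; 0.45 0 0 0 0; 0.45 0 0 0 0; 0.45 0 0 40 0' && python3 -m jog '0.45 0 0 60 0; 0.45 -20 52 0 -7.3; 0.45 -20 52 0 -7.3; 0.45 -20 52 0 -7.3; 0.45 -20 52 0 -7.3' && python3 -m jog '0.45 -20 52 0 -7.3; 0.45 -21 52 0 -7.3; 0.45 0 0 -40 0; 0.45 0 0 0 0; 0.45 0 0 0 0'
python3 - <<'E'
from h import *
t=cam("top")
print("z.036");[print(x) for x in cases(t)]
print("z.051");[print(x) for x in cases(t,.051)]
print("bars79");[print(x[1]) for x in bars(t,.079)]
E
```

```text
time_s: 23.38
tcp_pos: [0.5462, -0.1146, 0.1013]
ee_rot: [[-0.131, -0.991, -0.008], [-0.991, 0.131, -0.0], [0.001, 0.008, -1.0]]
wrist_force: [1.1, 0.5, 1.2]
gripper_width: 0.439
gripper_force: 0.0
time_s: 24.0
tcp_pos: [0.4679, 0.0949, 0.1642]
ee_rot: [[-0.601, -0.799, 0.001], [-0.799, 0.601, 0.0], [-0.001, -0.0, -1.0]]
wrist_force: [0.6, 0.2, 0.5]
gripper_width: 0.451
gripper_force: 0.0
time_s: 24.62
tcp_pos: [0.4283, 0.1973, 0.1248]
ee_rot: [[-0.781, -0.625, 0.001], [-0.625, 0.781, 0.0], [-0.001, -0.001, -1.0]]
wrist_force: [0.4, -0.4, 0.4]
gripper_width: 0.45
gripper_force: 0.0
z.036
[473.6 276.9  58.3  58.3  -0. ]
[ 551.5 -113.8   83.9   56.5   83. ]
[551.1 349.3  77.9  52.4  41.9]
[580.2 234.3  78.1  53.2  41.8]
z.051
[472.  274.3  57.7  57.6  -0. ]
[ 549.1 -111.9   82.9   55.8   83. ]
[548.6 345.9  77.   51.8  41.9]
[577.4 232.2  77.2  52.5  41.8]
bars79
[ 546.2 -110.4   58.6   19.3   82.1]
[546.5 342.6  62.4  15.8  42. ]
[575.4 230.   61.1  15.6  41.2]
```

b1 reads (549,-112) against a target of (548.4,-113), so it is seated. Next is the case at (428,197), which goes to a1.

```bash
python3 -m jog '0.45 0 0 -40 0; 0.45 0 0 -35 0; 0.45 0 0 0 0; 0.45 0 0 0 0' && python3 -m jog '0 0 0 0 0; 0 0 0 0 0; 0 0 0 0 0; 0 0 0 0 0'
```

```text
time_s: 25.18
tcp_pos: [0.4289, 0.198, 0.0506]
ee_rot: [[-0.781, -0.625, 0.003], [-0.625, 0.781, 0.002], [-0.003, -0.0, -1.0]]
wrist_force: [0.1, -0.1, -0.2]
gripper_width: 0.451
gripper_force: 0.0
time_s: 25.68
tcp_pos: [0.428, 0.1976, 0.0495]
ee_rot: [[-0.78, -0.625, 0.001], [-0.625, 0.78, 0.0], [-0.001, -0.0, -1.0]]
wrist_force: [2.0, -1.7, 4.1]
gripper_width: 0.183
gripper_force: 29.7
```

```bash
python3 -m jog '0 0 0 50 0; 0 0 0 50 0; 0 8 -53 0 -7.7; 0 8 -53 0 -7.7; 0 8 -53 0 -7.7' && python3 -m jog '0 8 -53 0 -7.7; 0 8 -53 0 -7.7; 0 6.5 -52 0 -7.7; 0 0 0 -40 0; 0 0 0 -25 0' && python3 -m jog '0 0 0 -17 0; 0 0 0 0 0; 0 0 0 0 0; 0 0 0 0 0'
```

```text
time_s: 26.3
tcp_pos: [0.4505, 0.037, 0.1483]
ee_rot: [[-0.964, -0.265, -0.002], [-0.265, 0.964, 0.0], [0.002, 0.001, -1.0]]
wrist_force: [2.0, 0.4, -3.8]
gripper_width: 0.184
gripper_force: 30.0
time_s: 26.92
tcp_pos: [0.4719, -0.1204, 0.0816]
ee_rot: [[-0.991, 0.134, -0.004], [0.134, 0.991, 0.001], [0.004, 0.0, -1.0]]
wrist_force: [0.1, 0.7, -2.9]
gripper_width: 0.181
gripper_force: 29.9
time_s: 27.42
tcp_pos: [0.4742, -0.1194, 0.0674]
ee_rot: [[-0.991, 0.131, 0.001], [0.131, 0.991, 0.0], [-0.001, 0.0, -1.0]]
wrist_force: [-0.5, 0.4, -3.5]
gripper_width: 0.178
gripper_force: 30.0
```

```bash
python3 -m jog '0 0 0 -1.5 0; 0 0 0 0 0; 0 0 0 -1.5 0; 0 0 0 0 0' && python3 -m jog '0.45 0 0 0 0; 0.45 0 0 0 0; 0.45 0 0 0 0; 0.45 0 0 50 0; 0.45 0 0 50 0' && python3 -m jog '0.45 15 50 0 7; 0.45 15 50 0 7; 0.45 15 50 0 7; 0.45 15 50 0 7; 0.45 15 51 0 7' && python3 -m jog '0.45 15 51 0 7; 0.45 16 52 0 7.4; 0.45 0 0 -40 0; 0.45 0 0 0 0; 0.45 0 0 0 0'
python3 - <<'E'
from h import *
t=cam("top")
print("z.036");[print(x) for x in cases(t)]
print("z.051");[print(x) for x in cases(t,.051)]
print("bars79");[print(x[1]) for x in bars(t,.079)]
print([rect(t,k,.015) for k in blobs(masks(up(t))["wood"],1000,9000,WORK)])
c=t["pixels"][170:290,300:460,::-1]; cv2.imwrite("pics/t9.png",cv2.resize(c,None,fx=5,fy=5))
E
```

```text
time_s: 27.92
tcp_pos: [0.4741, -0.1196, 0.064]
ee_rot: [[-0.991, 0.131, 0.0], [0.131, 0.991, -0.0], [-0.0, 0.0, -1.0]]
wrist_force: [-0.5, 0.4, -2.6]
gripper_width: 0.182
gripper_force: 30.0
time_s: 28.55
tcp_pos: [0.4737, -0.1197, 0.165]
ee_rot: [[-0.991, 0.131, -0.001], [0.131, 0.991, -0.0], [0.001, -0.001, -1.0]]
wrist_force: [0.9, 0.4, 0.4]
gripper_width: 0.449
gripper_force: 0.0
time_s: 29.18
tcp_pos: [0.5493, 0.1331, 0.1643]
ee_rot: [[-0.885, -0.465, 0.0], [-0.465, 0.885, 0.0], [-0.0, -0.0, -1.0]]
wrist_force: [1.4, 0.3, -1.0]
gripper_width: 0.446
gripper_force: 0.0
time_s: 29.8
tcp_pos: [0.5806, 0.2341, 0.1251]
ee_rot: [[-0.745, -0.668, 0.001], [-0.668, 0.745, -0.0], [-0.001, -0.001, -1.0]]
wrist_force: [0.8, -0.7, 1.1]
gripper_width: 0.449
gripper_force: 0.0
z.036
[340.9 360.5 114.5  31.4 -89.9]
[ 474.4 -119.3   87.8   57.4   -6.5]
[ 551.9 -113.7   83.9   56.8   82.8]
[575.2 227.1  61.3  57.1  40.9]
z.051
[340.9 356.9 113.2  31.1 -89.9]
[ 472.8 -117.4   86.8   56.7   -6.5]
[ 549.4 -111.8   83.    56.2   82.8]
[572.4 225.1  60.6  56.4  40.9]
bars79
[352.  335.6 111.3  31.1  85.2]
[ 471.3 -115.4   58.5   18.    -7.7]
[ 546.2 -110.3   58.9   19.4   82.2]
[array([511.4, -65.1, 205.1, 171. ,  82.4])]
```

View pics/t9.png

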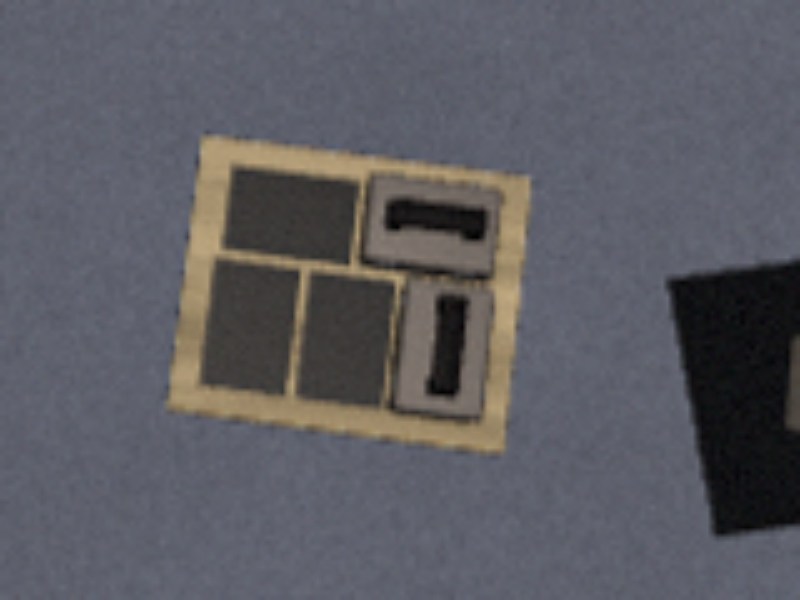

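Both placed cases sit squarely on their rectangles with wood showing between them. I'll grasp the knocked case for a2.

```bash
python3 -m jog '0.45 0 0 -40 0; 0.45 0 0 -35 0; 0.45 0 0 0 0; 0.45 0 0 0 0' && python3 -m jog '0 0 0 0 0; 0 0 0 0 0; 0 0 0 0 0; 0 0 0 0 0'
```

```text
time_s: 30.35
tcp_pos: [0.5816, 0.2348, 0.0514]
ee_rot: [[-0.744, -0.668, 0.004], [-0.668, 0.744, 0.002], [-0.004, -0.001, -1.0]]
wrist_force: [0.1, 0.4, 0.9]
gripper_width: 0.447
gripper_force: 0.0
time_s: 30.85
tcp_pos: [0.5805, 0.2345, 0.0496]
ee_rot: [[-0.744, -0.668, 0.001], [-0.668, 0.744, 0.0], [-0.001, -0.001, -1.0]]
wrist_force: [0.4, -0.8, 2.3]
gripper_width: 0.182
gripper_force: 29.9
```

```bash
python3 -m jog '0 0 0 50 0; 0 0 0 50 0; 0 -16 -49 0 -8; 0 -16 -49 0 -8; 0 -16 -49 0 -8' && python3 -m jog '0 -16 -49 0 -8; 0 -17 -50 0 -8.7; 0 -17.5 -49.7 0 -8.7; 0 0 0 -40 0; 0 0 0 -25 0' && python3 -m jog '0 0 0 -17 0; 0 0 0 0 0; 0 0 0 0 0; 0 0 0 0 0'
```

```text
time_s: 31.48
tcp_pos: [0.5306, 0.086, 0.1484]
ee_rot: [[-0.953, -0.303, -0.002], [-0.303, 0.953, -0.0], [0.001, 0.0, -1.0]]
wrist_force: [1.1, -0.5, -2.2]
gripper_width: 0.18
gripper_force: 29.9
time_s: 32.1
tcp_pos: [0.48, -0.0622, 0.0825]
ee_rot: [[-0.991, 0.133, -0.002], [0.133, 0.991, 0.0], [0.002, -0.0, -1.0]]
wrist_force: [-0.0, 0.2, -1.9]
gripper_width: 0.178
gripper_force: 29.9
time_s: 32.6
tcp_pos: [0.4818, -0.0611, 0.0675]
ee_rot: [[-0.991, 0.131, 0.001], [0.131, 0.991, 0.0], [-0.001, 0.001, -1.0]]
wrist_force: [-0.1, 0.4, -2.3]
gripper_width: 0.181
gripper_force: 30.0
```

```bash
python3 -m jog '0 0 0 -1.5 0; 0 0 0 0 0; 0 0 0 -1.7 0; 0 0 0 0 0' && python3 -m jog '0.45 0 0 0 0; 0.45 0 0 0 0; 0.45 0 0 0 0; 0.45 0 0 50 0; 0.45 0 0 50 0' && python3 -m jog '0.45 8 51 0 6; 0.45 8 51 0 6; 0.45 8 51 0 6; 0.45 8 51 0 6; 0.45 0 0 0 0'
python3 - <<'E'
from h import *
t=cam("top")
print("z.036");[print(x) for x in cases(t)]
print("z.051");[print(x) for x in cases(t,.051)]
print("bars79");[print(x[1]) for x in bars(t,.079)]
E
```

```text
time_s: 33.1
tcp_pos: [0.4818, -0.0613, 0.0641]
ee_rot: [[-0.991, 0.131, 0.001], [0.131, 0.991, -0.0], [-0.001, 0.0, -1.0]]
wrist_force: [0.8, -0.4, 1.5]
gripper_width: 0.18
gripper_force: 30.0
time_s: 33.72
tcp_pos: [0.4811, -0.0614, 0.1646]
ee_rot: [[-0.991, 0.131, -0.002], [0.131, 0.991, -0.0], [0.002, -0.001, -1.0]]
wrist_force: [0.9, -0.6, -0.1]
gripper_width: 0.447
gripper_force: 0.0
time_s: 34.35
tcp_pos: [0.5141, 0.1457, 0.1636]
ee_rot: [[-0.958, -0.288, 0.001], [-0.288, 0.958, 0.0], [-0.001, 0.0, -1.0]]
wrist_force: [-0.1, -0.2, 0.1]
gripper_width: 0.452
gripper_force: 0.0
z.036
[ 551.7 -113.7   83.9   57.2   83. ]
[ 6.148e+02  2.074e+02  5.900e+01  5.690e+01 -1.000e-01]
z.051
[ 549.2 -111.9   82.9   56.5   83. ]
[ 6.117e+02  2.056e+02  5.830e+01  5.630e+01 -1.000e-01]
bars79
[ 471.3 -115.3   58.6   18.3   -7.2]
[478.5 -58.   58.8  16.7  -7.9]
[ 546.2 -110.4   58.9   19.4   82.2]
```

```bash
python3 -m jog '0.45 -45 25 0 0; 0.45 -45 25 0 0; 0.45 0 0 0 0'
python3 - <<'E'
from h import *
t=cam("top")
print("z.036");[print(x) for x in cases(t)]
E
```

```text
time_s: 34.78
tcp_pos: [0.4212, 0.1923, 0.164]
ee_rot: [[-0.958, -0.286, -0.001], [-0.286, 0.958, -0.0], [0.001, 0.0, -1.0]]
wrist_force: [-0.6, -0.3, 0.1]
gripper_width: 0.45
gripper_force: 0.0
z.036
[358.2 424.9 137.8  66.2 -89.9]
[468.9 279.5  61.6  60.  -27.5]
[ 552.1 -113.5   83.9   56.7   82.5]
[551.1 349.2  78.   52.9  41.7]
```

```bash
python3 -m jog '0.45 32 38.5 0 6.3; 0.45 32 38.5 0 6.3; 0.45 32 38.5 0 6.3; 0.45 32 38.5 0 6.4; 0.45 0 0 0 0' && python3 -m jog '0.45 0 0 -40 0; 0.45 0 0 0 0; 0.45 0 0 0 0'
```

```text
time_s: 35.45
tcp_pos: [0.5544, 0.3473, 0.1618]
ee_rot: [[-0.747, -0.665, -0.0], [-0.665, 0.747, -0.001], [0.001, -0.0, -1.0]]
wrist_force: [-0.5, -1.1, 0.1]
gripper_width: 0.447
gripper_force: 0.0
time_s: 35.83
tcp_pos: [0.5524, 0.346, 0.125]
ee_rot: [[-0.746, -0.666, 0.001], [-0.666, 0.746, 0.0], [-0.001, -0.001, -1.0]]
wrist_force: [0.4, -0.6, -0.4]
gripper_width: 0.446
gripper_force: 0.0
```

```bash
python3 -m jog '0.45 -1 3 -40 0; 0.45 0 0 -35 0; 0.45 0 0 0 0; 0.45 0 0 0 0' && python3 -m jog '0 0 0 0 0; 0 0 0 0 0; 0 0 0 0 0; 0 0 0 0 0'
```

```text
time_s: 36.33
tcp_pos: [0.552, 0.3506, 0.0514]
ee_rot: [[-0.745, -0.667, 0.003], [-0.667, 0.745, 0.002], [-0.004, -0.001, -1.0]]
wrist_force: [0.0, -0.5, 0.1]
gripper_width: 0.455
gripper_force: 0.0
time_s: 36.83
tcp_pos: [0.5511, 0.3497, 0.0495]
ee_rot: [[-0.746, -0.666, 0.001], [-0.666, 0.746, 0.0], [-0.001, -0.001, -1.0]]
wrist_force: [2.2, -0.9, 2.8]
gripper_width: 0.176
gripper_force: 29.8
```

```bash
python3 -m jog '0 0 0 50 0; 0 0 0 50 0; 0 -9 -50 0 -7; 0 -9 -50 0 -7; 0 -9 -50 0 -7' && python3 -m jog '0 -9 -50 0 -7; 0 -9 -50 0 -7; 0 -8 -51 0 -7; 0 -8.2 -51.4 0 -7.3; 0 0 0 -40 0' && python3 -m jog '0 0 0 -25 0; 0 0 0 -17 0; 0 0 0 0 0; 0 0 0 0 0; 0 0 0 0 0'
```

```text
time_s: 37.45
tcp_pos: [0.5219, 0.198, 0.1476]
ee_rot: [[-0.936, -0.351, -0.003], [-0.351, 0.936, -0.001], [0.003, 0.0, -1.0]]
wrist_force: [1.0, -0.9, -2.3]
gripper_width: 0.181
gripper_force: 30.0
time_s: 38.08
tcp_pos: [0.4899, -0.0049, 0.1102]
ee_rot: [[-0.991, 0.136, 0.005], [0.136, 0.991, 0.002], [-0.005, 0.003, -1.0]]
wrist_force: [1.0, 1.1, -5.0]
gripper_width: 0.182
gripper_force: 29.9
time_s: 38.7
tcp_pos: [0.4894, -0.0024, 0.0671]
ee_rot: [[-0.991, 0.131, 0.001], [0.131, 0.991, 0.001], [-0.001, 0.001, -1.0]]
wrist_force: [0.3, -0.1, -4.4]
gripper_width: 0.187
gripper_force: 30.0
```

```bash
python3 -m jog '0 0 0 -1.5 0; 0 0 0 0 0; 0 0 0 -1.7 0; 0 0 0 0 0' && python3 -m jog '0.45 0 0 0 0; 0.45 0 0 0 0; 0.45 0 0 0 0; 0.45 0 0 50 0; 0.45 0 0 50 0' && python3 -m jog '0.45 -20 50 40 0; 0.45 -20 50 0 0; 0.45 -20 50 0 0; 0.45 -20 50 0 0; 0.45 -20 50 0 0' && python3 -m jog '0.45 -10 50 0 0; 0.45 0 0 0 0; 0.45 0 0 0 0'
python3 - <<'E'
from h import *
t=cam("top"); s=cam("scene")
print("z.051");[print(x) for x in cases(t,.051)]
print("bars79");[print(x[1]) for x in bars(t,.079)]
print(rects(t)); print(housing(t,.067,(425,205,510,290)))
a=t["pixels"][180:290,320:500,::-1]; b=s["pixels"][100:220,230:390,::-1]
cv2.imwrite("pics/f.png",np.vstack([cv2.resize(a,(540,330)),cv2.resize(b,(540,270)) if 0 else cv2.resize(s["pixels"][110:200,250:400,::-1],(540,270))]))
E
```

```text
time_s: 39.2
tcp_pos: [0.4898, -0.0026, 0.064]
ee_rot: [[-0.991, 0.131, 0.001], [0.131, 0.991, 0.0], [-0.001, 0.0, -1.0]]
wrist_force: [0.6, 0.2, -0.4]
gripper_width: 0.182
gripper_force: 30.0
time_s: 39.83
tcp_pos: [0.489, -0.0029, 0.1645]
ee_rot: [[-0.991, 0.131, -0.002], [0.131, 0.991, -0.001], [0.001, -0.001, -1.0]]
wrist_force: [0.4, 0.1, -0.1]
gripper_width: 0.445
gripper_force: 0.0
time_s: 40.45
tcp_pos: [0.3898, 0.2453, 0.2012]
ee_rot: [[-0.991, 0.131, 0.001], [0.131, 0.991, 0.001], [-0.001, 0.001, -1.0]]
wrist_force: [0.6, 1.1, 0.7]
gripper_width: 0.452
gripper_force: 0.0
time_s: 40.83
tcp_pos: [0.3804, 0.2936, 0.2006]
ee_rot: [[-0.991, 0.13, -0.001], [0.13, 0.991, -0.001], [0.001, -0.001, -1.0]]
wrist_force: [-0.2, -0.7, 0.2]
gripper_width: 0.452
gripper_force: 0.0
z.051
[408.3 452.   62.9  62.9  84.7]
[4.010e+02 4.438e+02 1.516e+02 1.169e+02 1.000e-01]
[ 474.8 -117.6   82.7   56.8   -6.6]
[ 549.4 -111.6   83.    56.8   82.2]
bars79
[ 471.3 -115.5   58.6   17.8   -8.2]
[478.6 -58.   59.2  16.8  -7.9]
[ 4.868e+02  2.000e-01  5.900e+01  1.540e+01 -7.600e+00]
[ 546.1 -110.6   58.5   19.2   82.2]
[array([ 478.6, -123.8,   65.4,   21.8,   -8.1]), array([486.1, -63.3,  66.1,  20.6,  -7.8]), array([494.5,  -2.2,  65.1,  19.3,  -6.9]), array([ 557.1, -118.5,   64.6,   24. ,   82.2]), array([551.9, -28.1,  79. ,  66.9,  82.8])]
[(array([472.7, 245.7]), 379.8125, array([ 452.2, -360.9,   58.9,   58.1,   -7.8]))]
```

View pics/f.png

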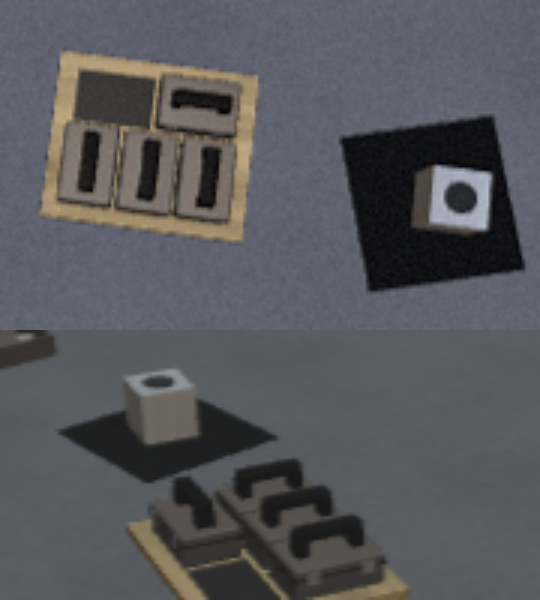

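Run:
```python
from h import *
t=cam("top"); u=up(t)
for k in blobs(masks(u)["lid"],120,900,(80,100,610,399)): print(np.round(dn(k[:,0].mean(0))),cv2.contourArea(k)/16,rect(t,k,.036))
p=t["pixels"][325:398,80:145].astype(int); print("start-arm area",p.mean((0,1)),p.std((0,1)))
```

```text
[354. 394.] 176.1875 [ 42.1  -7.5  75.6  38.1 -89.7]
[197. 261.] 349.375 [409.7 455.3  64.1  64.  -81. ]
[386. 214.] 454.875 [ 551.8 -113.7   83.7   56.9   82.9]
start-arm area [111.15848261 112.40189673 117.91527924] [35.35981783 33.57604829 22.03291886]
```

```bash
python3 -c "
from station import r
print(r.finish_job())"
```

```text
the job is handed in; nothing more can be done
None
```

The job is handed in: the housing stands mouth-down wholly on the mat, the four cases present fill the row of three plus b1 in the row of two, and the gripper is open and clear of everything; the hand-in gave no pass/fail reading.

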